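# Clamp the lid of a bench pressure filter with its folding crank

### The arm

A 6-joint arm with a two-finger parallel gripper is mounted at the origin on the work surface. World frame = base frame: x ahead of the robot, y to its left, z up, the work surface at z = 0. Lengths are in m, angles in rad, forces in N, time in s.
With the tool pointing down it reaches from about 0.35 to 0.95 m from the base axis. Payload 17.4 kg.
Tool frame: the origin (TCP) lies midway between the tips of the shut fingers; the grasp point (between the pads) lies 19 mm behind it; z points along the fingers, y is the direction in which the jaws open and shut (so a half turn about z gives the same grasp; the last joint's range is limited). The gripper opens to 93 mm and grips with 3 to 60 N. Pads are 15 mm wide; open, the fingers measure 128 mm over their backs; the gripper's body (75 mm by 188 mm) begins 65 mm behind the grasp point.
Start: joints at [-1.336, 0.116, 1.442, -0, 1.584, -0.038], TCP at [0.182, -0.65, 0.219] pointing down, gripper open.
Joint ranges: [-2.83, 2.83], [-0.83, 2.19], [0.07, 2.5], [-1.14, 4.28], [0.01, 3], [-2.97, 2.97]. Speed limits (rad/s): [1.89, 1.89, 2.22, 3.14, 3.14, 3.14].

### API

Orientations are given as [roll, pitch, yaw] about the fixed x, y, z axes, in that order (R = Rz(yaw) Ry(pitch) Rx(roll)).
In Python, from workcell import robot gives the robot as it stands.
- The arm moves only by the tool servo_tool, never from a script. Its arguments are lists of equal length, an entry for each row: "twist": the turn, a rotation vector about the tool's x, y, z in rad, a list of three; "slide": the shift along the tool's x, y, z in mm, a list of three; "jaw": the closure, from 0 (fully open) to 1 (shut). In form: {"twist": [[wx, wy, wz], ...], "slide": [[dx, dy, dz], ...], "jaw": [jaw, ...]}. A call has 1 to 10 rows; each row shifts and turns the commanded pose from where the row before left it, along the tool's axes as they then stand; what a row does not reach is not made up. A row lasts 1/8 s, in which the tool goes at most 62.5 mm and 10.7 degrees, less where a joint would pass 70% of its speed; a pose out of reach is approached as far as the arm can. A call is refused whole if a number of a shift passes 62.5 or a number of a turn 0.188, either way. A call with a gripper value outside its range is refused whole. The fingers move at their own pace and stop on an object; "force" is the grip in N (left out, the last holds). Time passes only in rows, so rows that do not move let the fingers close. It gives the time, the measured TCP pose, the force and the opening at its end, in the units of the state.
- robot.get_state(): the state, without advancing time (a new reading comes with each control period).
- robot.camera(name): name is "scene" or "top"; returns the picture (384x512x3 uint8, blue, green, red); there is no depth.
- robot.camera_info(name): a dict with "fx", "fy", "cx", "cy" (pixels), "cam_to_world" (4x4, takes a point from camera to world coordinates). Camera axes: x right, y up, looking along -z (the intrinsics and any distortion apply to the point x, -y, -z); pixel columns grow to the right and rows downward; lengths in m; the calibration is good to about 2 mm. A picture is of the moment at which its call begins. camera_info takes no time and is no camera call.
- robot.sign_off(): hands the job in, once; it reports no verdict.
The state is a dict: "time_s": time; "q": joint angles; "qvel": joint speeds; "joint_efforts": joint torques, N m; "ee_pos": TCP position; "tool_rot": TCP orientation; "force": force on the tool from outside, world axes, zero at the start; "wrist_torque": the same for the moment, N m; "opening": finger opening in m.
Only numpy, scipy, OpenCV 4.12 (cv2) and the standard library are available. Lean on these libraries where they do the work, as an engineer would, in place of code of your own. Each camera call takes 0.05 s, during which the arm holds its last target. There are 200 camera calls.

### The job

Close the steel pressure filter on the bench: unfold the red crank grip until it stands fully upright, then wind the crank clockwise with it until the screw bears firmly on the glass lid. Firm means a pull of about 10 N at the grip while turning; do not overtighten, the lid cracks. Let go, leave the grip standing, and do not disturb the other things on the bench.

Things in the scene. Friction and masses are not known exactly. Their poses are not given: they have to be found in the camera images.
- vessel: Stainless pressure filter, 120 mm in diameter, fixed on the bench on three legs; gauge on its -x side, outlet cock on +x. On its flange (115 mm up) lies a red gasket and a glass lid, 136 mm in diameter, with a 40 mm steel boss, top 141 to 147 mm up: the gasket's thickness differs each time and must be felt; the lid does not visibly sink. Origin: on the bench under its centre, z up.
- yoke: Blue crossbar (32 x 208 mm, top 188 mm above the bench, end nuts to 199 mm) on two rods 85 mm either side of the centre, along y. It carries the upright clamping screw, with its foot (28 mm in diameter) below and the crank on top. Same origin and axes as the vessel; the screw axis is its z axis.
- crank_hub (a point): Crank centre on the screw axis, at the top face of the arm (aluminium bar 18 mm wide, 9 mm thick), about 231 mm above the bench at first. x points along the arm to the grip's pivot, z up. Turned clockwise from above, crank, grip and foot sink together by 8 mm a turn. The foot starts 2 to 12 mm above the lid's boss: a quarter turn to one and a half turns.
- grip_pivot (a point): Hinge pin of the folding grip, 85 mm out from the screw axis and 12 mm above the arm's top face. Same axes as crank_hub; the hinge axis is y (level, across the arm).
- grip_mid (a point): Middle of the red grip, 42 mm from its pin: a round sleeve 24 mm in diameter, from 12 to 66 mm from the pin, that spins freely on its spindle, so a hand can keep its orientation while cranking. Folded, it lies flat on the arm, free end towards the hub, 3 mm wider than the arm on each side; upright, it stands straight up from the pin. -x points from the pin to the free end.
- grip (a joint): Fold angle of the grip: 0 = flat on the arm, 1.571 = upright against its stop. The hinge is stiff: the grip stays at any angle it is left at, and swinging it takes 1 to 3 N at its middle (more when it must turn between tightly gripping pads).
- crank (a joint): Crank angle (rad), grows clockwise from above (tightening); -1.5 to 1.5 at first. Pull at the grip along its path while turning slowly: 2 N running free; once the foot bears it climbs about 9 N per rad of crank: 7 N means 50 N of clamping, 10 N 80 N, 13 N 115 N, 19 N 180 N. Once the hand stops, the pull that remains reads 2 to 6 N lower. The screw holds itself where it is left.
- wash_bottle: Bystander: white wash bottle with blue spout, 66 mm in diameter, 175 mm tall; origin under its base.
- amber_bottle: Bystander: amber reagent bottle, 66 mm in diameter, 140 mm tall; origin under its base.
- beaker: Bystander: glass beaker, 68 mm in diameter, 90 mm tall; origin under its base.
- flask: Bystander: conical flask, 80 mm in diameter, 116 mm tall; origin under its base.
- spare_gasket: Bystander: red silicone ring, 133 mm in diameter, 8 mm thick, flat on the bench; origin under its centre.
- spanner: Bystander: steel spanner, 160 mm long, flat on the bench; origin under its middle.
- petri_dish: Bystander: glass dish, 94 mm in diameter, 16 mm tall; origin under its base.

How it is judged:
On the way, in this order (a step that is already met when the one before it is completed fails the run):
1. the grip is unfolded until it stands upright at its stop (value of joint grip above 1.45 rad), for 0.2 s.
2. with the grip standing, the crank is wound until the screw bears firmly on the lid (value of joint grip above 1.25 rad and contact force between yoke and vessel above 50 N), for 0.3 s.
At the end, for the whole second after the job is handed in: The screw (yoke) presses on the vessel's lid with 50 to 180 N, the crank is at rest and the grip still stands within about 18 degrees of upright (all of step 2 and contact force between yoke and vessel below 180 N and velocity of joint crank between -0.05 and 0.05 rad/s); the robot touches nothing.
It fails at once if the lid is overtightened (more than 225 N): it cracks (contact force between yoke and vessel above 225 N).
It fails at once if a bystander is moved by more than 30 mm (distance of any of wash_bottle, amber_bottle, beaker, flask, spare_gasket, spanner, petri_dish from where it was at the start of the episode above 0.03 m).
It also fails if it takes over 64 s, if anything falls off the work surface, if the arm or the gripper's body presses on something with over 40 N, if the wrist force passes 120 N, or if a joint passes its speed limit or range.

## Working session

There is one attempt and no reset: what is moved stays moved. The work goes in short steps, Python scripts to look and compute and a tool call to move; the robot and the scene stay as the last step left them, time stands still between calls to the robot, and variables do not carry over. Pictures are saved under pics/ and viewed, about 8 in all and at most 12, crops included, and the job is handed in when it is done.

Besides the shell and the picture viewer there is one more tool, called as name(argument=value, ...), one argument or row to a line, values as JSON. servo_tool: Moves the arm, as the interface text tells. Its arguments: {"type":"object","properties":{"twist":{"type":"array"},"slide":{"type":"array"},"jaw":{"type":"array"},"force":{"type":"number"}},"required":["twist","slide","jaw"]}

```bash
ls; mkdir -p pics; python3 - <<'E'
from workcell import robot
import cv2,numpy as np
for n in("scene","top"):
    cv2.imwrite(f"pics/{n}0.png",robot.camera(n)); i=robot.camera_info(n); print(n,{k:(np.round(v,4).tolist()) for k,v in i.items()if not isinstance(v,str)})
s=robot.get_state();print(s)
E
```

```text
pics
scene {'fx': 491.5487, 'fy': 491.5487, 'cx': 254.1137, 'cy': 182.7532, 'cam_to_world': [[-0.168, -0.6994, 0.6947, 1.4241], [0.9858, -0.1143, 0.1233, 0.1533], [-0.0068, 0.7056, 0.7086, 1.0394], [0.0, 0.0, 0.0, 1.0]]}
top {'fx': 366.6764, 'fy': 366.6764, 'cx': 255.0584, 'cy': 192.8679, 'cam_to_world': [[0.0119, 0.9818, -0.1893, 0.3722], [-0.9999, 0.0125, 0.0021, -0.0154], [0.0044, 0.1893, 0.9819, 1.0551], [0.0, 0.0, 0.0, 1.0]]}
{'time_s': 0.1, 'q': array([-1.33578134e+00,  1.16410899e-01,  1.44216095e+00, -6.73985943e-06,
        1.58400060e+00, -3.78032588e-02]), 'qvel': array([ 0.00040345, -0.0008361 , -0.00106918,  0.00015449, -0.0012246 ,
        0.00021968]), 'joint_efforts': array([ 1.88022415e-03, -7.22897673e+01, -6.23866582e+01,  7.82487961e-02,
        2.27956509e-02, -9.65953564e-05]), 'ee_pos': array([ 0.18182355, -0.64987117,  0.21802058]), 'tool_rot': array([-3.14061330e+00, -3.02962752e-05,  2.72818144e-01]), 'force': array([ 0.69029701, -0.08409519,  1.02196839]), 'wrist_torque': array([ 0.02011662, -0.01072803,  0.02218928]), 'opening': 0.09291866492732388}
```

View pics/scene0.png

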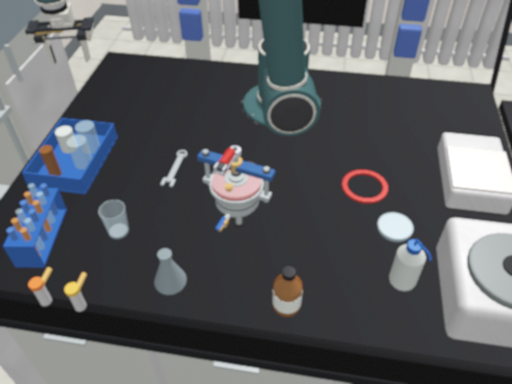

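View pics/top0.png

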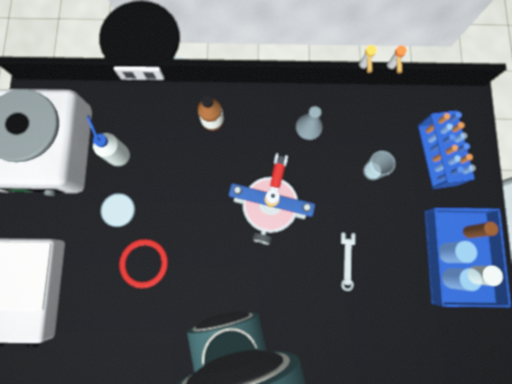

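```bash
python3 - <<'E'
import cv2,numpy as np
a=cv2.imread("pics/scene0.png")[130:240,180:290];b=cv2.imread("pics/top0.png")[140:250,215:325]
f=lambda i:cv2.resize(i,(390,390),interpolation=cv2.INTER_CUBIC)
cv2.imwrite("pics/c1.png",np.hstack([f(a),f(b)]))
E
```

```text
(no output)
```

View pics/c1.png

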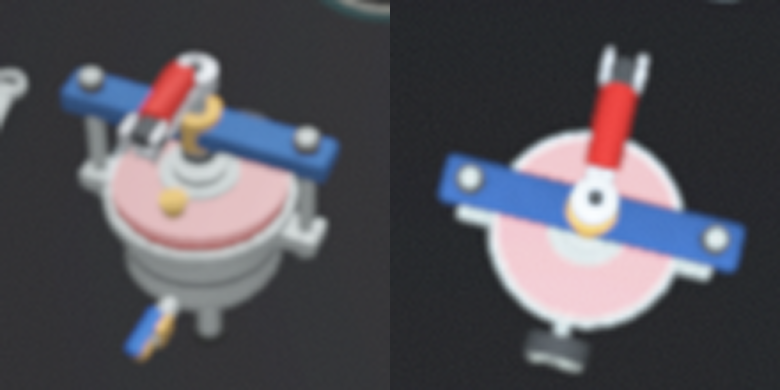

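```bash
cat > h.py <<'E'
from workcell import robot
import numpy as np
def ray(n,u,v):
    i=robot.camera_info(n);T=np.array(i["cam_to_world"])
    d=T[:3,:3]@[(u-i["cx"])/i["fx"],-(v-i["cy"])/i["fy"],-1];return T[:3,3],d/np.linalg.norm(d)
def plane(n,u,v,z):
    o,d=ray(n,u,v);return o+d*(z-o[2])/d[2]
def tri(p,q):
    A=[];b=[]
    for n,u in(("scene",p),("top",q)):
        o,d=ray(n,*u);M=np.eye(3)-np.outer(d,d);A.append(M);b.append(M@o)
    return np.linalg.lstsq(np.vstack(A),np.hstack(b),rcond=None)[0]
E
python3 - <<'E'
from h import *
np.set_printoptions(precision=4,suppress=True)
P=dict(hub=((235.9,149.2),(272.8,195.9),.231),piv=((220.9,166.7),(281,160.3),.243),bl=((205.4,151.7),(237.3,190.2),.199),br=((266.6,169.5),(306.7,207.4),.199))
for k,(s,t,z) in P.items(): print(k,tri(s,t),plane("scene",*s,z),plane("top",*t,z))
E
```

```text
hub [ 0.5239 -0.0548  0.232 ] [ 0.5225 -0.052   0.231 ] [ 0.5246 -0.0578  0.231 ]
piv [ 0.6048 -0.0735  0.2446] [ 0.6031 -0.0718  0.243 ] [ 0.6057 -0.0758  0.243 ]
bl [ 0.5527 -0.0465  0.2574] [ 0.509  -0.1358  0.199 ] [0.5432 0.0251 0.199 ]
br [ 0.5064 -0.0592  0.1696] [0.5494 0.0298 0.199 ] [ 0.5039 -0.1396  0.199 ]
```

servo_tool(
  twist=[
    [0,0,0.168],
    [0,0,0.168],
    [0,0,0.168],
    [0,0,0],
    [0,0,0],
    [0,0,0],
    [0,0,0],
    [0,0,0],
    [0,0,0],
    [0,0,0],
  ],
  slide=[
    [0,0,-45],
    [0,0,-45],
    [0,0,-40],
    [10,-28,0],
    [19,-54,0],
    [19,-54,0],
    [19,-54,0],
    [19,-54,0],
    [19,-54,0],
    [19,-54,0],
  ],
  jaw=[0.2,0.3,0.3,0.3,0.3,0.3,0.3,0.3,0.3,0.3],
)

```text
time_s: 1.35
ee_pos: [0.3838, -0.3341, 0.3484]
tool_rot: [-3.141, 0.0, -0.231]
force: [0.4, 0.3, -0.8]
opening: 0.0651
```

servo_tool(
  twist=[
    [0,0,0],
    [0,0,0],
    [0,0,0],
    [0,0,0],
    [0,0,0],
    [0,0,0],
    [0,0,0],
    [0,0,0],
  ],
  slide=[
    [19,-54,0],
    [19,-54,0],
    [19,-54,0],
    [19,-54,0],
    [19,-54,0],
    [13,-30,0],
    [0,0,0],
    [0,0,0],
  ],
  jaw=[0.3,0.3,0.3,0.3,0.3,0.3,0.3,0.3],
)

```text
time_s: 2.35
ee_pos: [0.5568, -0.0688, 0.3484]
tool_rot: [3.141, 0.001, -0.231]
force: [0.3, 0.4, -0.6]
opening: 0.065
```

```bash
python3 - <<'E'
from h import *
import cv2
s=robot.get_state();print(s["time_s"],s["ee_pos"],s["tool_rot"],s["q"].round(3),s["force"],s["opening"])
a=robot.camera("scene");b=robot.camera("top")
f=lambda i:cv2.resize(i,None,fx=3.5,fy=3.5,interpolation=cv2.INTER_CUBIC)
cv2.imwrite("pics/d1.png",np.hstack([f(a[80:220,180:290]),f(b[110:250,215:325])]))
E
```

```text
2.35 [ 0.5568464  -0.06884007  0.34841331] [ 3.14138072e+00  5.25109527e-04 -2.31099120e-01] [-0.168 -0.136  1.484 -0.     1.794  1.633] [ 0.27340974  0.43479925 -0.62329585] 0.06496413593118004
```

View pics/d1.png

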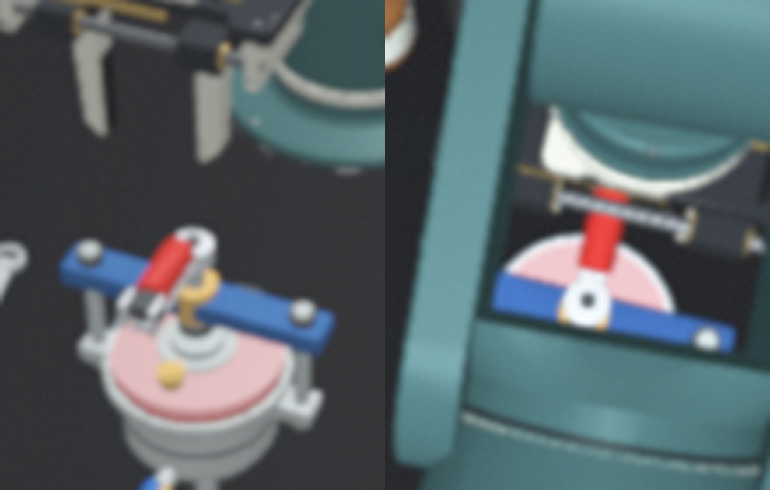

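servo_tool(
  twist=[
    [0,0,0],
    [0,0,0],
    [0,0,0],
    [0,0,0],
    [0,0,0],
  ],
  slide=[
    [4,-6,10],
    [0,0,40],
    [0,0,40],
    [0,0,31],
    [0,0,0],
  ],
  jaw=[0.4,0.4,0.4,0.4,0.4],
  force=10,
)

```text
time_s: 3.08
ee_pos: [0.5614, -0.0637, 0.225]
tool_rot: [3.141, 0.004, -0.232]
force: [-0.1, 0.9, 0.9]
opening: 0.0559
```

servo_tool(
  twist=[
    [0,0,0],
    [0,0,0],
    [0,0,0],
    [0,0,0],
    [0,0,0],
    [0,0,0],
  ],
  slide=[
    [0,0,0],
    [0,0,0],
    [0,0,0],
    [0,0,0],
    [0,0,0],
    [0,0,0],
  ],
  jaw=[0.6,0.65,1,1,1,1],
)

```text
time_s: 3.82
ee_pos: [0.5624, -0.0638, 0.228]
tool_rot: [3.141, -0.001, -0.231]
force: [-0.3, -3.4, 2.9]
opening: 0.0237
```

```bash
python3 - <<'E'
from h import *
c,s=np.cos(-.231),np.sin(-.231)
# arc rows in crank frame, start at grip radius r, angle 0.06 -> 1.62
r=46.;a=np.linspace(0.06,1.6,11)
X=-r*np.cos(a);Z=r*np.sin(a);print(np.round(np.c_[np.diff(X),-np.diff(Z)],1).tolist())
st=robot.get_state();print(st["ee_pos"],st["force"],st["opening"])
E
```

```text
[[1.0, -7.0], [2.0, -6.8], [3.0, -6.4], [4.0, -5.8], [4.8, -5.2], [5.6, -4.4], [6.2, -3.5], [6.6, -2.5], [6.9, -1.4], [7.1, -0.3]]
[ 0.56241994 -0.06384758  0.22795691] [-0.34331086 -3.36666627  2.94917442] 0.02369851095661683
```

servo_tool(
  twist=[
    [0,0,0],
    [0,0,0],
    [0,0,0],
    [0,0,0],
    [0,0,0],
    [0,0,0],
  ],
  slide=[
    [1,0,-7],
    [2,0,-7],
    [3,0,-6.4],
    [4,0,-6],
    [5,0,-5.2],
    [0,0,0],
  ],
  jaw=[1,1,1,1,1,1],
)

```text
time_s: 4.58
ee_pos: [0.5775, -0.0671, 0.2598]
tool_rot: [-3.141, -0.001, -0.231]
force: [-1.8, -2.5, 2.0]
opening: 0.0239
```

```bash
python3 - <<'E'
from h import *
import cv2
s=robot.get_state();print(s["time_s"],s["ee_pos"],s["tool_rot"],s["force"],s["opening"])
a=robot.camera("scene");b=robot.camera("top")
f=lambda i:cv2.resize(i,None,fx=3.5,fy=3.5,interpolation=cv2.INTER_CUBIC)
cv2.imwrite("pics/d2.png",np.hstack([f(a[80:220,180:290]),f(b[110:250,215:325])]))
E
```

```text
4.575 [ 0.57753506 -0.06712325  0.25981753] [-3.14134880e+00 -9.48586806e-04 -2.31170134e-01] [-1.79269048 -2.49421414  1.96627052] 0.02389151475487775
```

View pics/d2.png

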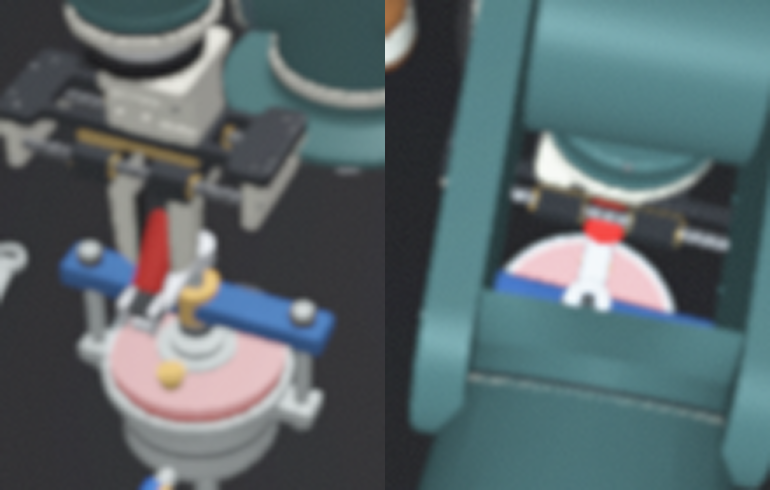

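The grip is about halfway up between the pads, with the red sleeve at (150,250) in the left crop. I'll continue the arc.

servo_tool(
  twist=[
    [0,0,0],
    [0,0,0],
    [0,0,0],
    [0,0,0],
    [0,0,0],
    [0,0,0],
    [0,0,0],
  ],
  slide=[
    [5.6,0,-4.4],
    [6.2,0,-3.5],
    [6.6,0,-2.5],
    [7,0,-1.4],
    [6,0,0],
    [3,0,0],
    [0,0,0],
  ],
  jaw=[1,1,1,1,1,1,1],
)

```text
time_s: 5.55
ee_pos: [0.6112, -0.0748, 0.272]
tool_rot: [-3.141, -0.002, -0.231]
force: [-1.8, 0.9, 5.2]
opening: 0.0231
```

servo_tool(
  twist=[
    [0,0,0],
    [0,0,0],
  ],
  slide=[
    [2,0,0],
    [0,0,0],
  ],
  jaw=[1,1],
)

```text
time_s: 5.8
ee_pos: [0.613, -0.0752, 0.2719]
tool_rot: [-3.141, -0.001, -0.231]
force: [-3.0, 0.6, 5.2]
opening: 0.0228
```

servo_tool(
  twist=[
    [0,0,0],
    [0,0,0],
    [0,0,0],
  ],
  slide=[
    [3,0,0],
    [0,0,0],
    [0,0,0],
  ],
  jaw=[1,1,1],
)

```text
time_s: 6.18
ee_pos: [0.616, -0.0759, 0.2717]
tool_rot: [-3.141, -0.001, -0.231]
force: [-1.7, 2.1, 5.4]
opening: 0.0216
```

```bash
python3 - <<'E'
from h import *
import cv2
s=robot.get_state();print(s["time_s"],s["ee_pos"],s["force"],s["wrist_torque"],s["opening"])
a=robot.camera("scene");b=robot.camera("top")
f=lambda i:cv2.resize(i,None,fx=3.5,fy=3.5,interpolation=cv2.INTER_CUBIC)
cv2.imwrite("pics/d3.png",np.hstack([f(a[80:220,180:290]),f(b[110:250,215:325])]))
E
```

```text
6.175 [ 0.61596439 -0.0759227   0.27172547] [-1.72461284  2.08693726  5.36279139] [ 0.4141189   0.27813762 -0.02020042] 0.0216239167323182
```

View pics/d3.png

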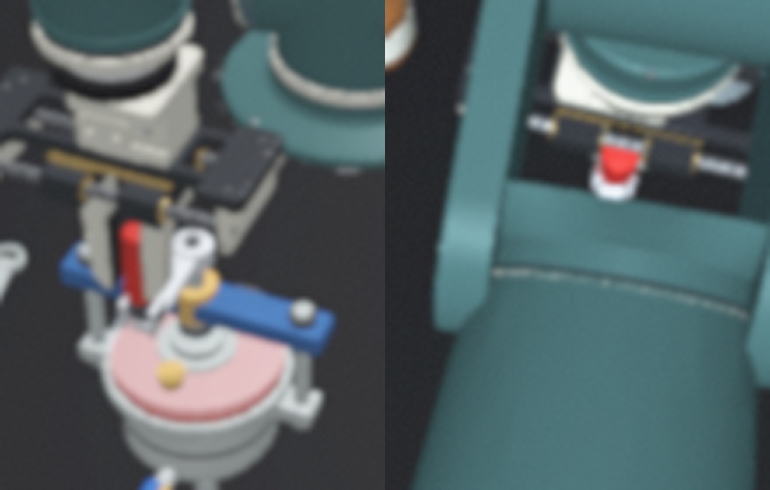

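servo_tool(
  twist=[
    [0,0,0],
    [0,0,0],
    [0,0,0],
    [0,0,0],
    [0,0,0],
    [0,0,0],
    [0,0,0],
  ],
  slide=[
    [0,0,0],
    [0,0,0],
    [-12,0,0],
    [0,0,0],
    [0,0,0],
    [0,0,0],
    [0,0,0],
  ],
  jaw=[0.5,0.5,0.5,0.8,1,1,1],
  force=35,
)

```text
time_s: 7.15
ee_pos: [0.6037, -0.0734, 0.2711]
tool_rot: [-3.142, 0.0, -0.231]
force: [-0.4, 0.5, 1.5]
opening: 0.0236
```

servo_tool(
  twist=[
    [0,0,0],
    [0,0,0],
    [0,0,0],
  ],
  slide=[
    [3,0,0],
    [2,0,0],
    [0,0,0],
  ],
  jaw=[1,1,1],
)

```text
time_s: 7.52
ee_pos: [0.6076, -0.0742, 0.271]
tool_rot: [-3.141, 0.003, -0.231]
force: [-10.0, 3.3, 4.3]
opening: 0.0237
```

```bash
cat > rows.py <<'E'
import sys
from h import *
C=np.array([.525,-.055]);psi=-.231
def rows(t0,n,d,r=86.):
    t=t0+d*np.arange(n+1);X=r*np.cos(t);Y=r*np.sin(t)
    return np.round(np.c_[np.diff(X),np.diff(Y),np.full(n,1.27*d)],1).tolist()
def show():
    s=robot.get_state();p=s["ee_pos"][:2]-C
    ph=np.arctan2(p[1],p[0]);th=psi-ph;u=p/np.hypot(*p);t=np.array([u[1],-u[0]]) # clockwise
    print("t",s["time_s"],"theta",round(th,3),"r",round(1e3*np.hypot(*p),1),"z",s["ee_pos"][2].round(4),"Frad",(s["force"][:2]@u).round(1),"Fpull",(-s["force"][:2]@t).round(1),"Fz",s["force"][2].round(1),"open",s["opening"].round(4))
E
python3 - <<'E'
from rows import *
show()
for k in range(7): print(k,rows(k*1.,10,.1))
E
```

```text
Traceback (most recent call last):
  File "rows.py", line 10, in show
    print("t",s["time_s"],"theta",round(th,3),"r",round(1e3*np.hypot(*p),1),"z",s["ee_pos"][2].round(4),"Frad",(s["force"][:2]@u).round(1),"Fpull",(-s["force"][:2]@t).round(1),"Fz",s["force"][2].round(1),"open",s["opening"].round(4))
                                                                                                                                                                                                                   ^^^^^^^^^^^^^^^^^^
AttributeError: 'float' object has no attribute 'round'
```

```bash
sed -i 's/s\["opening"\].round(4)/round(s["opening"],4)/' rows.py
python3 - <<'E'
from rows import *
show()
for k in range(7): print(k,rows(k*1.,10,.1))
E
```

```text
t 7.525 theta -0.003 r 84.8 z 0.271 Frad -10.5 Fpull 1.0 Fz 4.3 open 0.0237
0 [[-0.4, 8.6, 0.1], [-1.3, 8.5, 0.1], [-2.1, 8.3, 0.1], [-2.9, 8.1, 0.1], [-3.7, 7.7, 0.1], [-4.5, 7.3, 0.1], [-5.2, 6.8, 0.1], [-5.9, 6.3, 0.1], [-6.5, 5.7, 0.1], [-7.0, 5.0, 0.1]]
1 [[-7.5, 4.3, 0.1], [-7.8, 3.5, 0.1], [-8.2, 2.7, 0.1], [-8.4, 1.9, 0.1], [-8.5, 1.0, 0.1], [-8.6, 0.2, 0.1], [-8.6, -0.7, 0.1], [-8.5, -1.5, 0.1], [-8.3, -2.4, 0.1], [-8.0, -3.2, 0.1]]
2 [[-7.6, -4.0, 0.1], [-7.2, -4.7, 0.1], [-6.7, -5.4, 0.1], [-6.1, -6.0, 0.1], [-5.5, -6.6, 0.1], [-4.8, -7.1, 0.1], [-4.1, -7.6, 0.1], [-3.3, -7.9, 0.1], [-2.5, -8.2, 0.1], [-1.6, -8.4, 0.1]]
3 [[-0.8, -8.6, 0.1], [0.1, -8.6, 0.1], [0.9, -8.5, 0.1], [1.8, -8.4, 0.1], [2.6, -8.2, 0.1], [3.4, -7.9, 0.1], [4.2, -7.5, 0.1], [4.9, -7.1, 0.1], [5.6, -6.5, 0.1], [6.2, -5.9, 0.1]]
4 [[6.8, -5.3, 0.1], [7.3, -4.6, 0.1], [7.7, -3.8, 0.1], [8.0, -3.0, 0.1], [8.3, -2.2, 0.1], [8.5, -1.4, 0.1], [8.6, -0.5, 0.1], [8.6, 0.3, 0.1], [8.5, 1.2, 0.1], [8.4, 2.0, 0.1]]
5 [[8.1, 2.8, 0.1], [7.8, 3.6, 0.1], [7.4, 4.4, 0.1], [6.9, 5.1, 0.1], [6.4, 5.8, 0.1], [5.8, 6.4, 0.1], [5.1, 6.9, 0.1], [4.4, 7.4, 0.1], [3.6, 7.8, 0.1], [2.8, 8.1, 0.1]]
6 [[2.0, 8.4, 0.1], [1.1, 8.5, 0.1], [0.3, 8.6, 0.1], [-0.6, 8.6, 0.1], [-1.4, 8.5, 0.1], [-2.3, 8.3, 0.1], [-3.1, 8.0, 0.1], [-3.9, 7.7, 0.1], [-4.6, 7.3, 0.1], [-5.3, 6.8, 0.1]]
```

servo_tool(
  twist=[
    [0,0,0],
    [0,0,0],
    [0,0,0],
    [0,0,0],
    [0,0,0],
    [0,0,0],
    [0,0,0],
    [0,0,0],
    [0,0,0],
    [0,0,0],
  ],
  slide=[
    [-0.9,8.6,0.1],
    [-1.3,8.5,0.1],
    [-2.1,8.3,0.1],
    [-2.9,8.1,0.1],
    [-3.7,7.7,0.1],
    [-4.5,7.3,0.1],
    [-5.2,6.8,0.1],
    [-5.9,6.3,0.1],
    [-6.5,5.7,0.1],
    [-7.0,5.0,0.1],
  ],
  jaw=[1,1,1,1,1,1,1,1,1,1],
)

```text
time_s: 8.78
ee_pos: [0.5525, -0.1362, 0.2699]
tool_rot: [3.141, -0.0, -0.231]
force: [2.3, 0.2, -0.6]
opening: 0.0234
```

```bash
python3 -c "
from rows import *
show()"
```

```text
t 8.775 theta 1.013 r 85.7 z 0.2699 Frad 0.6 Fpull 2.2 Fz -0.6 open 0.0234
```

servo_tool(
  twist=[
    [0,0,0],
    [0,0,0],
    [0,0,0],
    [0,0,0],
    [0,0,0],
    [0,0,0],
    [0,0,0],
    [0,0,0],
    [0,0,0],
    [0,0,0],
  ],
  slide=[
    [-7.0,5.1,0.1],
    [-7.8,3.5,0.1],
    [-8.2,2.7,0.1],
    [-8.4,1.9,0.1],
    [-8.5,1.0,0.1],
    [-8.6,0.2,0.1],
    [-8.6,-0.7,0.1],
    [-8.5,-1.5,0.1],
    [-8.3,-2.4,0.1],
    [-8.0,-3.2,0.1],
  ],
  jaw=[1,1,1,1,1,1,1,1,1,1],
)

```text
time_s: 10.02
ee_pos: [0.4714, -0.123, 0.2687]
tool_rot: [-3.141, -0.0, -0.231]
force: [5.5, 5.4, -7.1]
opening: 0.0235
```

```bash
python3 -c "
from rows import *
show()"
```

```text
t 10.025 theta 2.007 r 86.6 z 0.2687 Frad -7.6 Fpull 1.0 Fz -7.1 open 0.0235
```

servo_tool(
  twist=[
    [0,0,0],
    [0,0,0],
    [0,0,0],
    [0,0,0],
    [0,0,0],
    [0,0,0],
    [0,0,0],
    [0,0,0],
    [0,0,0],
    [0,0,0],
  ],
  slide=[
    [-7.1,-5.0,0.6],
    [-7.2,-4.7,0.2],
    [-6.7,-5.4,0.1],
    [-6.1,-6.0,0.2],
    [-5.5,-6.6,0.1],
    [-4.8,-7.1,0.2],
    [-4.1,-7.6,0.1],
    [-3.3,-7.9,0.1],
    [-2.5,-8.2,0.1],
    [-1.6,-8.4,0.1],
  ],
  jaw=[1,1,1,1,1,1,1,1,1,1],
)

```text
time_s: 11.28
ee_pos: [0.4399, -0.0465, 0.2672]
tool_rot: [-3.141, -0.001, -0.231]
force: [7.7, -3.5, -4.0]
opening: 0.0237
```

```bash
python3 -c "
from rows import *
show()"
```

```text
t 11.275 theta -3.273 r 85.6 z 0.2672 Frad -8.0 Fpull 2.7 Fz -4.0 open 0.0237
```

servo_tool(
  twist=[
    [0,0,0],
    [0,0,0],
    [0,0,0],
    [0,0,0],
    [0,0,0],
    [0,0,0],
    [0,0,0],
    [0,0,0],
    [0,0,0],
    [0,0,0],
  ],
  slide=[
    [0.4,-8.6,0.3],
    [0.1,-8.6,0.2],
    [0.9,-8.5,0.1],
    [1.8,-8.4,0.2],
    [2.6,-8.2,0.1],
    [3.4,-7.9,0.1],
    [4.2,-7.5,0.2],
    [4.9,-7.1,0.1],
    [5.6,-6.5,0.1],
    [6.2,-5.9,0.1],
  ],
  jaw=[1,1,1,1,1,1,1,1,1,1],
)

```text
time_s: 12.52
ee_pos: [0.4872, 0.0207, 0.2658]
tool_rot: [3.14, -0.001, -0.232]
force: [4.3, -13.5, 1.6]
opening: 0.0235
```

```bash
python3 -c "
from rows import *
show()"
```

```text
t 12.525 theta -2.265 r 84.6 z 0.2658 Frad -14.0 Fpull 2.1 Fz 1.6 open 0.0235
```

servo_tool(
  twist=[
    [0,0,0],
    [0,0,0],
    [0,0,0],
    [0,0,0],
    [0,0,0],
    [0,0,0],
    [0,0,0],
    [0,0,0],
    [0,0,0],
    [0,0,0],
  ],
  slide=[
    [9.1,-2.7,0.1],
    [7.3,-4.6,0.1],
    [7.7,-3.8,0.1],
    [8.0,-3.0,0.1],
    [8.3,-2.2,0.1],
    [8.5,-1.4,0.1],
    [8.6,-0.5,0.1],
    [8.6,0.3,0.1],
    [8.5,1.2,0.1],
    [8.4,2.0,0.1],
  ],
  jaw=[1,1,1,1,1,1,1,1,1,1],
)

```text
time_s: 13.78
ee_pos: [0.5709, 0.0156, 0.2646]
tool_rot: [3.14, 0.001, -0.232]
force: [-6.5, -6.8, 3.0]
opening: 0.0232
```

```bash
sed -i 's/\[.525,-.055\]/[.526,-.0573]/' rows.py; python3 -c "
from rows import *
show()"
```

```text
t 13.775 theta -1.25 r 85.6 z 0.2646 Frad -9.2 Fpull 1.9 Fz 3.0 open 0.0232
```

servo_tool(
  twist=[
    [0,0,0],
    [0,0,0],
    [0,0,0],
    [0,0,0],
    [0,0,0],
    [0,0,0],
    [0,0,0],
    [0,0,0],
    [0,0,0],
    [0,0,0],
  ],
  slide=[
    [7.5,4.7,0.1],
    [7.8,3.6,0.1],
    [7.4,4.4,0.1],
    [6.9,5.1,0.1],
    [6.4,5.8,0.1],
    [5.8,6.4,0.1],
    [5.1,6.9,0.1],
    [4.4,7.4,0.1],
    [3.6,7.8,0.1],
    [2.8,8.1,0.1],
  ],
  jaw=[1,1,1,1,1,1,1,1,1,1],
)

```text
time_s: 15.02
ee_pos: [0.6118, -0.056, 0.2633]
tool_rot: [3.141, 0.004, -0.231]
force: [-15.3, 2.4, 1.6]
opening: 0.0235
```

```bash
python3 -c "
from rows import *
show()"
```

```text
t 15.025 theta -0.247 r 85.8 z 0.2633 Frad -15.3 Fpull 2.6 Fz 1.6 open 0.0235
```

servo_tool(
  twist=[
    [0,0,0],
    [0,0,0],
    [0,0,0],
    [0,0,0],
    [0,0,0],
    [0,0,0],
    [0,0,0],
    [0,0,0],
    [0,0,0],
    [0,0,0],
  ],
  slide=[
    [-0.9,9.0,0.1],
    [0.1,8.5,0.1],
    [0.3,8.6,0.1],
    [-0.6,8.6,0.1],
    [-1.4,8.5,0.1],
    [-2.3,8.3,0.1],
    [-3.1,8.0,0.1],
    [-3.9,7.7,0.1],
    [-4.6,7.3,0.1],
    [-5.3,6.8,0.1],
  ],
  jaw=[1,1,1,1,1,1,1,1,1,1],
)

```text
time_s: 16.27
ee_pos: [0.5722, -0.1288, 0.2623]
tool_rot: [-3.14, 0.003, -0.23]
force: [-6.5, 12.5, -4.9]
opening: 0.0235
```

```bash
python3 -c "
from rows import *
show()
for k in (7,7.5,8,8.5,9,9.5,10):print(k,rows(k*1.,5,.1,85))"
```

```text
t 16.275 theta 0.766 r 85.1 z 0.2623 Frad -14.0 Fpull 1.4 Fz -4.9 open 0.0235
7 [[-5.9, 6.1, 0.1], [-6.5, 5.5, 0.1], [-7.0, 4.8, 0.1], [-7.4, 4.1, 0.1], [-7.8, 3.3, 0.1]]
7.5 [[-8.1, 2.5, 0.1], [-8.3, 1.7, 0.1], [-8.5, 0.9, 0.1], [-8.5, 0.0, 0.1], [-8.5, -0.8, 0.1]]
8 [[-8.3, -1.7, 0.1], [-8.1, -2.5, 0.1], [-7.8, -3.3, 0.1], [-7.5, -4.0, 0.1], [-7.0, -4.8, 0.1]]
8.5 [[-6.5, -5.4, 0.1], [-5.9, -6.1, 0.1], [-5.3, -6.6, 0.1], [-4.6, -7.1, 0.1], [-3.9, -7.6, 0.1]]
9 [[-3.1, -7.9, 0.1], [-2.3, -8.2, 0.1], [-1.5, -8.4, 0.1], [-0.6, -8.5, 0.1], [0.2, -8.5, 0.1]]
9.5 [[1.1, -8.4, 0.1], [1.9, -8.3, 0.1], [2.7, -8.1, 0.1], [3.5, -7.7, 0.1], [4.3, -7.4, 0.1]]
10 [[5.0, -6.9, 0.1], [5.6, -6.4, 0.1], [6.2, -5.8, 0.1], [6.8, -5.1, 0.1], [7.3, -4.4, 0.1]]
```

servo_tool(
  twist=[
    [0,0,0],
    [0,0,0],
    [0,0,0],
    [0,0,0],
    [0,0,0],
    [0,0,0],
    [0,0,0],
    [0,0,0],
    [0,0,0],
    [0,0,0],
  ],
  slide=[
    [-7.1,5.0,0.3],
    [-7.5,4.5,0.2],
    [-7.0,4.8,0.2],
    [-7.4,4.1,0.2],
    [-7.8,3.3,0.2],
    [-8.1,2.5,0.2],
    [-8.3,1.7,0.1],
    [-8.5,0.9,0.1],
    [-8.5,0,0.1],
    [-8.5,-0.8,0.1],
  ],
  jaw=[1,1,1,1,1,1,1,1,1,1],
)

```text
time_s: 17.52
ee_pos: [0.4919, -0.1355, 0.2617]
tool_rot: [-3.138, -0.005, -0.23]
force: [20.6, 12.8, -4.1]
opening: 0.0237
```

```bash
python3 -c "
from rows import *
show()"
```

```text
t 17.525 theta 1.751 r 85.3 z 0.2617 Frad -20.0 Fpull 13.8 Fz -4.1 open 0.0237
```

servo_tool(
  twist=[
    [0,0,0],
    [0,0,0],
    [0,0,0],
  ],
  slide=[
    [0,-4,0],
    [0,0,0],
    [0,0,0],
  ],
  jaw=[1,1,1],
)

```text
time_s: 17.9
ee_pos: [0.4918, -0.1342, 0.2618]
tool_rot: [3.139, -0.003, -0.232]
force: [5.2, -8.5, -2.8]
opening: 0.0237
```

```bash
python3 -c "
from rows import *
show()"
```

```text
t 17.9 theta 1.758 r 84.2 z 0.2618 Frad 5.7 Fpull 8.2 Fz -2.8 open 0.0237
```

servo_tool(
  twist=[
    [0,0,0],
    [0,0,0],
    [0,0,0],
  ],
  slide=[
    [0,1.2,0],
    [-1.5,-0.3,0],
    [-1.5,-0.3,0],
  ],
  jaw=[1,1,1],
)

```text
time_s: 18.27
ee_pos: [0.4895, -0.1336, 0.2618]
tool_rot: [3.141, -0.004, -0.232]
force: [14.0, -4.4, -4.3]
opening: 0.0237
```

```bash
python3 -c "
from rows import *
show()"
```

```text
t 18.275 theta 1.786 r 84.6 z 0.2618 Frad -2.1 Fpull 14.5 Fz -4.3 open 0.0237
```

servo_tool(
  twist=[
    [0,0,0],
    [0,0,0],
    [0,0,0],
    [0,0,0],
    [0,0,0],
  ],
  slide=[
    [1,0.2,0],
    [0,0,0],
    [0,0,0],
    [0,0,0],
    [0,0,0],
  ],
  jaw=[1,0.8,0.65,0.5,0.5],
)

```text
time_s: 18.9
ee_pos: [0.4893, -0.1333, 0.2613]
tool_rot: [3.141, -0.0, -0.231]
force: [-0.9, 0.3, -0.6]
opening: 0.0454
```

servo_tool(
  twist=[
    [0,0,0],
    [0,0,0],
    [0,0,0],
    [0,0,0],
    [0,0,0],
    [0,0,0],
    [0,0,0],
    [0,0,0],
  ],
  slide=[
    [0,0,-10],
    [0,0,-25],
    [0,0,-40],
    [0,0,-40],
    [-30,40,-10],
    [-30,50,0],
    [-20,50,0],
    [0,0,0],
  ],
  jaw=[0.5,0.5,0.5,0.5,0.5,0.5,0.5,0.5],
)

```text
time_s: 19.9
ee_pos: [0.3777, -0.2532, 0.3869]
tool_rot: [3.141, -0.001, -0.236]
force: [0.3, 0.2, 0.6]
opening: 0.0463
```

```bash
python3 - <<'E'
from rows import *
import cv2
show()
a=robot.camera("scene");b=robot.camera("top")
f=lambda i:cv2.resize(i,None,fx=3.5,fy=3.5,interpolation=cv2.INTER_CUBIC)
cv2.imwrite("pics/d4.png",np.hstack([f(a[80:220,180:290]),f(b[110:250,215:325])]))
E
```

```text
t 19.9 theta 1.988 r 245.7 z 0.3869 Frad -0.4 Fpull 0.1 Fz 0.6 open 0.0463
```

View pics/d4.png

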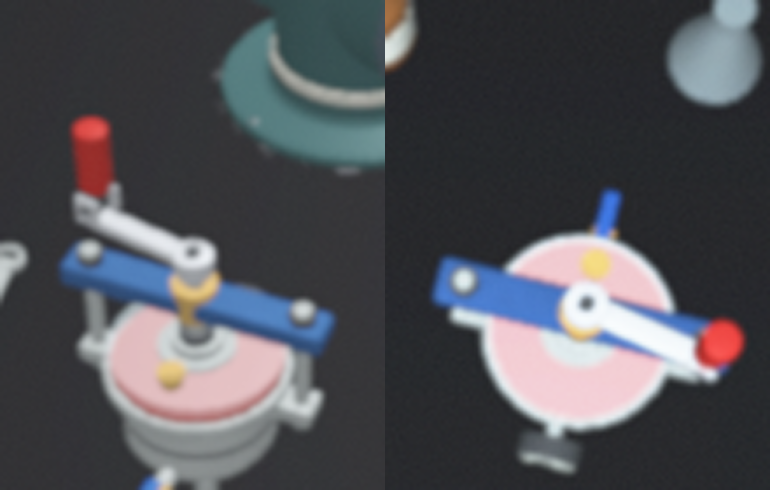

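```bash
python3 - <<'E'
from rows import *
p=tri((206,116.6),(310.7,207.7));print(p,np.hypot(*(p[:2]-C)),np.hypot(*(p[:2]-[.525,-.056])))
robot.sign_off()
E
```

```text
[ 0.48812758 -0.13273779  0.2967008 ] 0.08441078359385193 0.08513673589339533
the job is handed in; nothing more can be done
```

The grip is unfolded and standing upright, the screw is wound down firmly on the lid, and the gripper has let go. I handed the job in at about 20 s of the 64 s. `sign_off` gives no verdict, so I have no confirmed result.

- **Grip:** I unfolded it until pushing it further out met about 10 N, which I took as its stop. After release, I measured the top of the grip 84–85 mm from the screw axis, level with its pin at 85 mm, so it stands upright.
- **Winding:** I turned the crank about 8 rad. The pull stayed at 1–3 N up to about 7 rad, then climbed as the foot reached the lid.
- **Tightness:** The last moving pull was 14.5 N, above the 10 N you asked for. By your figures that is about 130 N of clamping, inside the 50–180 N band. With the hand stopped shortly before, it read 8 N, in line with the stated 2–6 N drop.
- **My estimate of the screw axis was 2–3 mm off.** This loaded the grip sideways by up to 20 N while winding. I corrected it along the way and took the last pull reading with only 2 N of side load left.
- **After release:** The tool is clear of everything and the wrist force reads near zero. The last picture shows the lid and yoke looking as before. I did not measure the other items on the bench again, but the arm stayed above them throughout.

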